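# Put the plank wagon away beside its twin, over the transfer table

## Robot

A 6-joint arm with a two-finger parallel gripper is mounted at the origin on the work surface. World frame = base frame: x ahead of the robot, y to its left, z up, the work surface at z = 0. Lengths are in m, angles in rad, forces in N, time in s.
With the tool pointing down it reaches from about 0.275 to 0.875 m from the base axis. Payload 12.5 kg.
Tool frame: the origin (TCP) lies at the very end of the fingers, on their centre line; the grasp point (between the pads) lies 19 mm behind it (manip.hold_point_z is the distance from the TCP to the grasp point, in m); z points along the fingers, y is the line along which they close (so a half turn about z gives the same grasp; the last joint's range is limited). The gripper opens to 85 mm and grips with 20 to 120 N. Pads are 22 mm wide; open, the fingers measure 114 mm over their backs; the gripper's body (76 mm by 85 mm) begins 54 mm behind the grasp point. The pads swing forward as they close: fully open they stand 13 mm farther back than shut.
Start: joints at [1.226, 0.351, 1.652, -0, 1.139, -0.085], TCP at [0.141, 0.532, 0.231] pointing down, gripper open.
Joint ranges: [-2.75, 2.75], [-0.79, 2.1], [0.01, 2.65], [-1.57, 4.71], [0.07, 3.14], [-2.87, 2.87]. Speed limits (rad/s): [2.22, 2.22, 2.79, 3.14, 3.14, 3.14].

## Interface

Orientations are given as a rotation vector (axis times angle).
In Python, from station import manip gives the robot as it stands.
- The arm moves only by the shell command python3 -m jog 'ROWS' [FORCE]. ROWS is text: rows parted by semicolons, each of 7 numbers parted by spaces: the shift along the tool's x, y, z in units of 200 mm (1.0 is 200 mm), then the turn, a rotation vector about the tool's x, y, z in units of 0.5 rad (1.0 is 0.5 rad), then the closure, from 0 (fully open) to 1 (shut). In form: x y z ax ay az gripper; .... A call has 1 to 8 rows; each row is the pose to reach, as a shift and turn from the pose commanded when the call began, along the tool's axes at that moment; what a row does not reach only later rows make up. A row lasts 1/12 s, in which the tool goes at most 41.7 mm and 7.16 degrees, less where a joint would pass 70% of its speed; a pose out of reach is approached as far as the arm can. A call with a number of a shift or a turn outside -1 to 1 is refused whole. A call with a gripper value outside its range is refused whole. The fingers move at their own pace and stop on an object; FORCE is the grip in N (left out, the last holds). Time passes only in rows, so rows that repeat a pose let the fingers close. It gives the time, the measured TCP pose, the force, the opening and the grip force at its end, in the units of the state.
- manip.get_obs(): the state, without advancing time (a new reading comes with each control period).
- manip.read_camera(name): name is "scene" or "top"; returns (picture, depth): 420x560x3 uint8, red, green, blue; 420x560 float32, m along the optical axis (not along the pixel's ray), 0 where there is no reading.
- manip.camera_model(name): a dict with "mtx" (3x3 intrinsics, pixels), "rvec" (rotation vector, rad) and "tvec" (3), from world to camera coordinates, as OpenCV has them. Camera axes: x right, y down, z forward; pixel columns grow to the right and rows downward; lengths in m; the calibration is good to about 2 mm. A picture is of the moment at which its call begins. camera_model takes no time and is no camera call.
- manip.hand_in(): hands the job in; it is judged then, once.
The state is a dict: "t": time; "joint_positions": joint angles; "dq": joint speeds; "joint_torque": joint torques, N m; "tcp_pos": TCP position; "ee_rot": TCP orientation; "force": force on the tool from outside, world axes, zero at the start; "ft_torque": the same for the moment, N m; "grip_width": finger opening in m; "finger_force": force on a finger pad.
Only numpy, scipy, OpenCV 4.12 (cv2) and the standard library are available. Lean on these libraries where they do the work, as an engineer would, in place of code of your own. Each camera call takes 0.05 s, during which the arm holds its last target. There are 200 camera calls.

## Task

On this model railway, put the plank wagon that stands on the transfer table away with its twin. With a fingertip, push the transfer table across until it is fully against its end stop, in line with the siding where the other plank wagon is parked (not the one with the log wagon); then gently push the wagon off the table along the rails until its buffer touches the parked wagon's buffer, and leave it there. Only push, never grip or lift: all wagons stay on the rails, the two parked wagons stay in their places and everything else is left as it stands.

Things in the scene. Friction and masses are not known exactly. Their poses are not given: they have to be found in the camera images.
- yard: fixed rail yard. Origin at table height, midway between the two sidings; z up, y along all tracks, x across them (away from the robot, turned by up to 0.25 rad). Raised ground 22 mm high spans x -150..210, y -360..14 mm; on it two sidings of 45 mm gauge track. All rail tops are 34 mm above the table. A lamp post 160 mm high stands at x 0, y -335 mm
- near_mouth (a point): open end of the near siding: on its centre line (x = -60 mm in the yard's frame, y = 16 mm), at the rail tops. The track runs from here towards -y to a buffer stop whose face is at y = -306 mm
- far_mouth (a point): open end of the far siding: on its centre line (x = +60 mm in the yard's frame, y = 16 mm), at the rail tops; otherwise the same as the near siding
- pit_middle (a point): middle of the floor of the transfer table's pit (yard x 0, y 115 mm), at table height; axes as the yard's. The pit is a flat strip, 300 mm in x and 200 mm in y, with two pit rails 5 mm high along x. At each end of the table's travel stand two timber end stops 18 mm high, from 125 to 140 mm either side of here in x, and 47 to 73 mm either side in y
- traverser: the transfer table. Origin under the middle of its track, at table height; axes as the yard's; always at yard y = 115 mm. Its yard x starts near 0 and is -60 mm against the near end stops (in line with the near siding), +60 mm against the far ones (far siding). It slides along x with about 2 N of friction, and stays where it is left. A wagon crosses only with the rails in line within 2 mm
- traverser_guard (a point): the transfer table is 130 mm wide (x) and 190 mm long (y). Along both long sides stands a flat sheet guard, 65 mm from the track's middle, reaching from 8 to 45 mm above the work surface: push on its outer face. This point is the middle of the top edge of the guard on the robot's side. The ends are open; 75 to 85 mm from the middle towards +y two wheel stops rise 8 mm above the rails
- wagon: the wagon to put away: four wheels, plank sides, 150 mm over its two buffers, 68 mm wide, 58 mm high above the rails, 0.35 to 0.55 kg; the transfer table carries it. Origin on the rail tops under its middle, z up, y along it
- wagon_buffer (a point): middle of the face of the wagon's rear (+y) buffer, the one away from the sidings: a disc 20 mm across, 21 mm above the rails, 75 mm from the wagon's middle, 16 mm proud of the end board above it (32 to 58 mm above the rails). The other end is the same. The wagon rolls with about 0.5 N of drag and stops almost at once when no longer pushed
- parked_wagon: its twin, the same wagon, parked with its buffer within 4 mm of or against the buffer stop of one of the two sidings (near or far, it varies); origin and axes as for the wagon. When the buffers touch, the two origins are 150 mm apart along y
- log_wagon: a wagon with the same underframe, loaded with five logs between steel stakes, 76 mm high, parked in the other siding; origin and axes as for the wagon
- hut: wooden model hut 62 x 80 x 75 mm on the raised ground beyond the far siding; origin under its middle. Not to be disturbed
- pine: model pine tree 125 mm high on a round foot 48 mm across, beyond the far siding; origin under its middle. Not to be disturbed
- drum: model oil drum 36 mm across, 54 mm high, on the raised ground on the robot's side of the near siding; origin under its middle. Not to be disturbed
- glue_bottle: bottle 38 mm across, 100 mm high, on the table past the outer end of the pit; origin under its middle. Not to be disturbed
- paint_jar: jar 42 mm across, 45 mm high, on the table past the outer end of the pit; origin under its middle. Not to be disturbed
- screwdriver: screwdriver 170 mm long lying on the table beyond the pit; origin under its middle. Not to be disturbed
There are look-alikes about, which are no part of the job. Leave any purple look-alike of the parked_wagon alone.

How it is judged:
By the outcome, as a careful person would: the job done as asked, in the order asked, and still so for the second after the job is handed in, with the robot touching nothing.
It also fails if it takes over 51 s, if anything falls off the work surface, if the arm or the gripper's body presses on something with over 40 N, if the wrist force passes 120 N, or if a joint passes its speed limit or range.

## Working session

There is one attempt and no reset: what is moved stays moved. The work goes in short steps, Python scripts to look and compute and a shell command to move; the robot and the scene stay as the last step left them, time stands still between calls to the robot, and variables do not carry over. Pictures are saved under pics/ and viewed, at most 10 in all, crops included, and the job is handed in when it is done.

```bash
mkdir -p pics; cat > h.py <<'E'
import numpy as np,cv2
from station import manip
def cam(n):
    m=manip.camera_model(n);K=np.array(m['mtx']);R=cv2.Rodrigues(np.array(m['rvec'],float))[0];t=np.array(m['tvec'],float).ravel();return K,R,t
def shot(n,f):
    p,d=manip.read_camera(n);cv2.imwrite('pics/%s.png'%f,p[:,:,::-1]);np.save('pics/%s.npy'%f,d);return p,d
def px(n,u,v,z):   # pixel -> world on plane z
    K,R,t=cam(n);r=R.T@np.linalg.inv(K)@[u,v,1];c=-R.T@t;return c+r*(z-c[2])/r[2]
def pd(n,u,v,d):
    K,R,t=cam(n);return R.T@(np.linalg.inv(K)@[u,v,1]*d-t)
def proj(n,P):
    K,R,t=cam(n);q=K@(R@np.array(P,float)+t);return q[:2]/q[2]
E
python3 - <<'E'
from h import *
shot('top','t0');shot('scene','s0')
o=manip.get_obs();print(o['t'],o['tcp_pos'],o['ee_rot'],cv2.Rodrigues(np.array(o['ee_rot']))[0].round(3),o['grip_width'])
E
```

```text
0.1 [0.14116953 0.53125077 0.23079361] [-4.06979097e-01 -3.11487027e+00  1.68579598e-03] [[-0.966  0.257 -0.   ]
 [ 0.257  0.966 -0.001]
 [ 0.    -0.001 -1.   ]] 0.08554037639218205
```

View pics/t0.png

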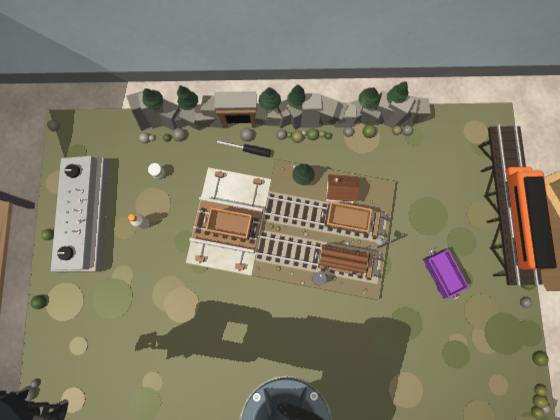

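View pics/s0.png

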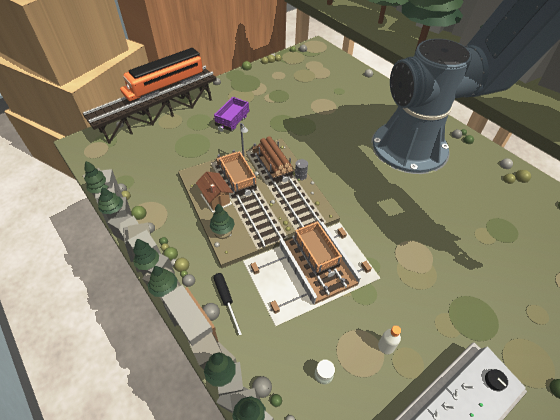

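The top view shows the plank wagon on the traverser at (229,222). The parked orange plank wagon is at (350,217) in the far siding, the log wagon at (345,260) in the near siding, and the purple look-alike, which I leave alone, at (446,273). So the far siding is the target. One enlarged crop will confirm it.

```bash
python3 - <<'E'
from h import *
p=cv2.imread('pics/t0.png');c=p[145:310,180:405];cv2.imwrite('pics/t0c.png',cv2.resize(c,None,fx=3.5,fy=3.5,interpolation=cv2.INTER_CUBIC))
print(proj('top',[0,0,0]),proj('top',[.141,.531,.23]),proj('scene',[.141,.531,.23]),proj('top',[.4,0,0]))
for n in('top','scene'):
    K,R,t=cam(n);print(n,-R.T@t,K[0,0])
E
```

```text
[285.60099562 425.31638375] [ 49.52942548 397.04124266] [588.6301165  226.66183742] [282.98919505 278.58476716]
top [0.37330603 0.00534344 1.17702505] 393.1958717083617
scene [0.98125444 0.52190409 0.90513993] 396.58232792834366
```

View pics/t0c.png

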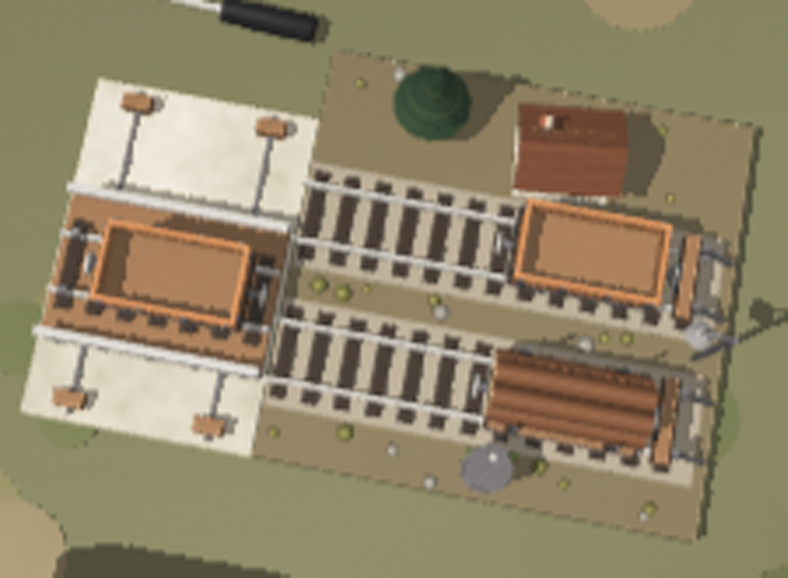

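The crop confirms it: an orange plank wagon is parked in the upper (far) siding at crop (592,252), and the log wagon is in the lower one at (575,398). Next I fit the yard pose from the ground and pit corners.

```bash
cat >> h.py <<'E'
def Y2W(Y,x,y,z=0):
    c,s=np.cos(Y[2]),np.sin(Y[2]);return np.array([Y[0]+c*x-s*y,Y[1]+s*x+c*y,z])
def W2Y(Y,P):
    c,s=np.cos(Y[2]),np.sin(Y[2]);a,b=P[0]-Y[0],P[1]-Y[1];return np.array([c*a+s*b,-s*a+c*b])*1000
E
python3 - <<'E'
from h import *
from scipy.optimize import least_squares
f=lambda c:(180+(c[0]+.5)/3.5-.5,145+(c[1]+.5)/3.5-.5)
obs=[((332,50),(.21,.014,.022)),((757,125),(.21,-.36,.022)),((700,540),(-.15,-.36,.022)),((252,456),(-.15,.014,.022)),((98,78),(.15,.215,0.001)),((22,412),(-.15,.215,.001))]
r=lambda Y:np.concatenate([px('top',*f(c),m[2])[:2]-Y2W(Y,*m)[:2] for c,m in obs])
s=least_squares(r,[.45,0,-.1]);Y=s.x;print(Y,(s.fun*1000).round(1));np.save('Y.npy',Y)
w=[(110,218),(250,243),(238,327),(93,297)]
print('wagon',[W2Y(Y,px('top',*f(c),.092)).round(1) for c in w],np.mean([W2Y(Y,px('top',*f(c),.092)) for c in w],0))
print('parked',np.mean([W2Y(Y,px('top',*f(c),.092)) for c in [(530,201),(670,226),(660,303),(518,279)]],0))
print('guard near',[W2Y(Y,px('top',*f(c),.045)).round(1) for c in [(35,330),(265,372)]],'far',[W2Y(Y,px('top',*f(c),.045)).round(1) for c in[(70,187),(297,228)]])
for n,q in dict(nearguardmid=(-.065,.115,.045),wagon=(0,.115,.034),farmouth=(.06,.016,.034),end=(.06,-.06,.034)).items(): print(n,Y2W(Y,*q))
E
```

```text
[ 0.55561838  0.04710815 -0.20249831] [-1.8  1.  -0.9 -0.6  0.8 -1.   0.1 -0.1  1.2  0.8  0.7 -0.2]
wagon [array([ 13.4, 158.2]), array([14.1, 43.4]), array([-54.1,  39.3]), array([-51.8, 157.6])] [-19.62483968  99.61433531]
parked [  57.67963201 -229.29031131]
guard near [array([-82.4, 208.8]), array([-81.5,  15.1])] far [array([ 41.2, 207.4]), array([41.8, 12.4])]
nearguardmid [0.515075 0.172831 0.045   ]
wagon [0.57874686 0.15975838 0.034     ]
farmouth [0.61761029 0.0507142  0.034     ]
end [ 0.60232538 -0.02373291  0.034     ]
```

```bash
cat >> h.py <<'E'
def where():
    Y=np.load('Y.npy');o=manip.get_obs();R=cv2.Rodrigues(np.array(o['ee_rot'],float))[0];p=np.array(o['tcp_pos'])
    a=np.arctan2(R[1,0],R[0,0]);e=(np.pi+Y[2]-a+np.pi)%(2*np.pi)-np.pi
    print('t',o['t'],'yard',W2Y(Y,p).round(1),'z',round(p[2]*1000,1),'az_need',round(-e/.5,3),'F',np.round(o['force'],2),'tilt',R[:,2].round(3));return Y,p,R
def go(x,y,z):
    Y,p,R=where();print('goal',x,y,z,'->',(R.T@(Y2W(Y,x/1e3,y/1e3,z/1e3)-p)/.2).round(3))
E
python3 -c "
from h import *
go(-118,115,150);go(-118,115,25)"
```

```text
t 0.1 yard [-503.3  390.9] z 230.8 az_need -0.115 F [-0.27 -0.05 -0.04] tilt [-0.    -0.001 -1.   ]
goal -118 115 150 -> [-2.003 -1.266  0.405]
t 0.1 yard [-503.3  390.9] z 230.8 az_need -0.115 F [-0.27 -0.05 -0.04] tilt [-0.    -0.001 -1.   ]
goal -118 115 25 -> [-2.003 -1.266  1.03 ]
```

```bash
python3 -m jog '-0.15 -0.1 0 0 0 -0.115 1; -0.3 -0.19 0 0 0 -0.115 1; -0.46 -0.29 0 0 0 -0.115 1; -0.62 -0.39 0 0 0 -0.115 1; -0.78 -0.5 0 0 0 -0.115 1; -0.92 -0.58 0 0 0 -0.115 1; -1 -0.63 0 0 0 -0.115 1; -1 -0.63 0 0 0 -0.115 1' 20; python3 -c "
from h import *
go(-118,115,120)"
```

```text
t: 0.77
tcp_pos: [0.304, 0.3561, 0.2312]
ee_rot: [0.322, 3.125, -0.001]
force: [-0.7, -0.2, -0.0]
grip_width: 0.0
finger_force: 0.0
t 0.7667 yard [-308.6  252.1] z 231.2 az_need -0.006 F [-0.66 -0.17 -0.03] tilt [ 0.    -0.001 -1.   ]
goal -118 115 120 -> [-0.955 -0.683  0.557]
```

```bash
python3 -m jog '-0.15 -0.11 0.05 0 0 0 1; -0.3 -0.21 0.15 0 0 0 1; -0.46 -0.32 0.25 0 0 0 1; -0.62 -0.44 0.35 0 0 0 1; -0.77 -0.55 0.45 0 0 0 1; -0.9 -0.64 0.52 0 0 0 1; -0.95 -0.68 0.55 0 0 0 1; -0.95 -0.68 0.55 0 0 0 1'; python3 -c "
from h import *
go(-118,115,25);shot('top','t1');shot('scene','s1')
p=cv2.imread('pics/s1.png')[150:320,200:400];cv2.imwrite('pics/s1c.png',cv2.resize(p,None,fx=3.5,fy=3.5,interpolation=2))"
```

```text
t: 1.43
tcp_pos: [0.4616, 0.1853, 0.1197]
ee_rot: [-0.322, -3.123, 0.002]
force: [-0.7, -0.6, -0.0]
grip_width: 0.0001
finger_force: 0.0
t 1.4333 yard [-119.9  116.5] z 119.7 az_need -0.006 F [-0.69 -0.57 -0.04] tilt [-0.002 -0.001 -1.   ]
goal -118 115 25 -> [-0.011 -0.007  0.473]
```

View pics/s1c.png

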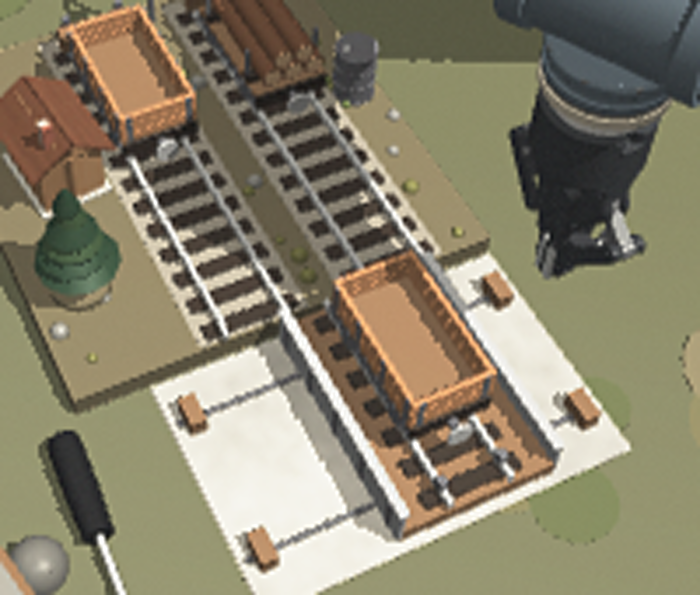

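The scene crop shows the wagon on the table, both guards, and the gripper above and outside the near guard at (580,230). The path down is clear.

```bash
python3 -m jog '0 -0.01 0.1 0 0 -0.006 1; 0 -0.01 0.22 0 0 -0.006 1; 0 -0.01 0.34 0 0 -0.006 1; 0 -0.01 0.44 0 0 -0.006 1; 0 -0.01 0.47 0 0 -0.006 1; 0 -0.01 0.47 0 0 -0.006 1' ; python3 -c "
from h import *
go(-16,115,25);print(proj('scene',manip.get_obs()['tcp_pos']))
shot('scene','s2')
p=cv2.imread('pics/s2.png')[150:320,200:400];cv2.imwrite('pics/s2c.png',cv2.resize(p,None,fx=3.5,fy=3.5,interpolation=2))"
```

```text
t: 2.03
tcp_pos: [0.4595, 0.186, 0.0269]
ee_rot: [-0.31, -3.125, 0.001]
force: [-0.5, 0.6, -0.3]
grip_width: -0.0001
finger_force: 0.0
t 2.0333 yard [-122.1  116.7] z 26.9 az_need 0.01 F [-0.51  0.56 -0.26] tilt [-0.002 -0.    -1.   ]
goal -16 115 25 -> [-0.531 -0.011  0.009]
[351.57308426 247.45320581]
```

View pics/s2c.png

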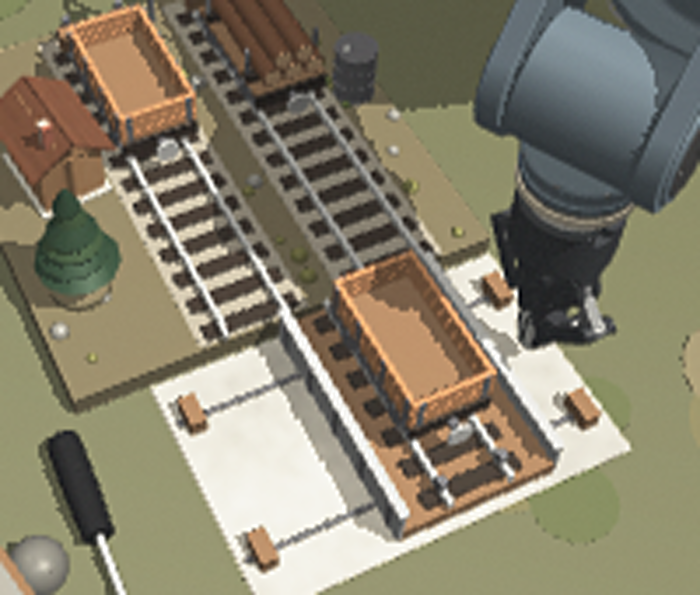

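The closed fingertip is just outside the guard, at crop (530,340). I push across slowly.

```bash
python3 -m jog '-0.04 0 0.01 0 0 0.01 1; -0.08 0 0.01 0 0 0.01 1; -0.11 0 0.01 0 0 0.01 1; -0.14 0 0.01 0 0 0.01 1; -0.17 0 0.01 0 0 0.01 1; -0.2 0 0.01 0 0 0.01 1; -0.23 0 0.01 0 0 0.01 1; -0.26 0 0.01 0 0 0.01 1'; python3 -m jog '-0.03 0 0 0 0 0 1; -0.06 0 0 0 0 0 1; -0.09 0 0 0 0 0 1; -0.12 0 0 0 0 0 1; -0.15 0 0 0 0 0 1; -0.18 0 0 0 0 0 1; -0.2 0 0 0 0 0 1; -0.2 0 0 0 0 0 1';python3 -c "
from h import *
go(-16,115,25)"
```

```text
t: 2.75
tcp_pos: [0.512, 0.1745, 0.0253]
ee_rot: [-0.32, -3.125, 0.0]
force: [-2.8, -0.1, 2.3]
grip_width: -0.0006
finger_force: 1.3
t: 3.42
tcp_pos: [0.5519, 0.1665, 0.0254]
ee_rot: [0.321, 3.124, 0.001]
force: [0.3, 0.8, -0.3]
grip_width: 0.0004
finger_force: 0.0
t 3.4167 yard [-27.6 116.2] z 25.4 az_need -0.004 F [ 0.32  0.82 -0.34] tilt [ 0.002  0.    -1.   ]
goal -16 115 25 -> [-0.058 -0.006  0.002]
```

```bash
python3 -m jog '-0.01 0 0 0 0 0 1; -0.02 0 0 0 0 0 1; -0.03 0 0 0 0 0 1; -0.04 0 0 0 0 0 1'; python3 -m jog '-0.005 0 0 0 0 0 1; -0.01 0 0 0 0 0 1; -0.015 0 0 0 0 0 1';  python3 -c "
from h import *
go(-16,115,25)
shot('top','t2');p=cv2.imread('pics/t2.png')[145:310,180:405];cv2.imwrite('pics/t2c.png',cv2.resize(p,None,fx=3.5,fy=3.5,interpolation=2))"
```

```text
t: 3.75
tcp_pos: [0.5586, 0.1651, 0.0253]
ee_rot: [-0.32, -3.125, -0.0]
force: [-1.1, 0.9, -0.0]
grip_width: 0.0002
finger_force: 1.1
t: 4.0
tcp_pos: [0.5615, 0.1645, 0.0253]
ee_rot: [-0.32, -3.125, -0.0]
force: [-1.6, 1.5, -0.4]
grip_width: -0.0
finger_force: 1.0
t 4.0 yard [-17.8 116.2] z 25.3 az_need -0.003 F [-1.58  1.48 -0.38] tilt [-0.  0. -1.]
goal -16 115 25 -> [-0.009 -0.006  0.001]
```

View pics/t2c.png

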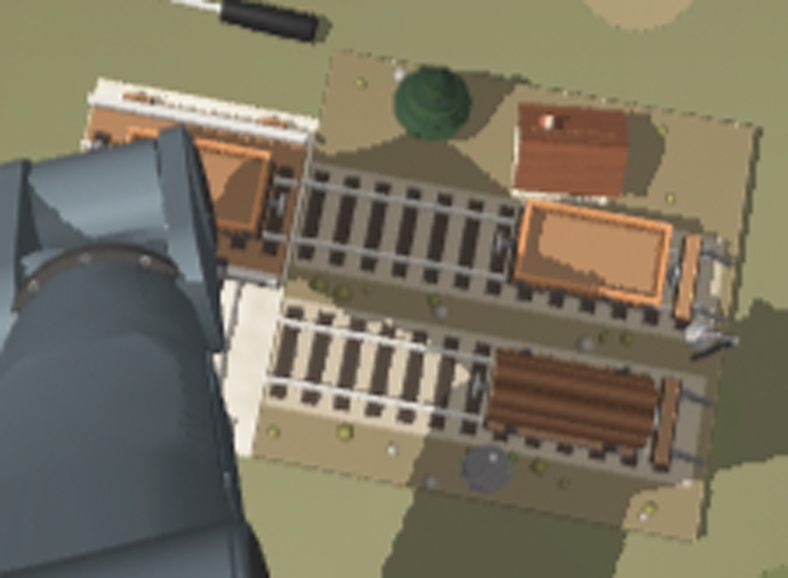

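The table has nearly reached the far siding; its rails meet the siding rails around crop (300,180) and (290,245). I keep pushing gently until the force shows the stop.

```bash
for i in 1 2 3; do python3 -m jog '-0.005 0 0 0 0 0 1; -0.01 0 0 0 0 0 1; -0.01 0 0 0 0 0 1'|egrep 'tcp|force'; done
```

```text
tcp_pos: [0.5634, 0.164, 0.0252]
force: [-3.1, 2.6, 0.7]
finger_force: 1.4
tcp_pos: [0.5634, 0.1639, 0.0252]
force: [-13.4, 4.9, 8.7]
finger_force: 7.0
tcp_pos: [0.5634, 0.1638, 0.0251]
force: [-22.5, 7.4, 17.3]
finger_force: 12.5
```

```bash
python3 -m jog '0.04 0 0 0 0 0 1; 0.12 0 0 0 0 0 1; 0.15 0 -0.1 0 0 0 1; 0.15 0 -0.3 0 0 0 1; 0.15 0 -0.5 0 0 0 1; 0.15 0 -0.65 0 0 0 1; 0.15 0 -0.7 0 0 0 1;  0.15 0 -0.7 0 0 0 1'; python3 -c "
from h import *
go(60,225,160);go(60,225,55);Y=np.load('Y.npy');print([W2Y(Y,px('top',*q)) for q in((137,217,.1),(155,168,.045))])"
```

```text
t: 5.47
tcp_pos: [0.5396, 0.1694, 0.1681]
ee_rot: [0.32, 3.12, 0.003]
force: [-0.2, 0.1, 0.2]
grip_width: -0.0001
finger_force: 0.0
t 5.4667 yard [-40.3 116.6] z 168.1 az_need -0.004 F [-0.16  0.15  0.21] tilt [ 0.006  0.001 -1.   ]
goal 60 225 160 -> [-0.5    0.543  0.045]
t 5.4667 yard [-40.3 116.6] z 168.1 az_need -0.004 F [-0.16  0.15  0.21] tilt [ 0.006  0.001 -1.   ]
goal 60 225 55 -> [-0.498  0.542  0.57 ]
[array([-53.87221224, 352.77948409]), array([106.67362709, 359.31552603])]
```

```bash
python3 -m jog '-0.03 0.12 0 0 0 0 1; -0.1 0.26 0 0 0 0 1; -0.22 0.4 0 0 0 0 1; -0.36 0.52 0 0 0 0 1; -0.48 0.545 0 0 0 0 1; -0.5 0.545 0.08 0 0 0 1; -0.5 0.545 0.2 0 0 0 1;  -0.5 0.545 0.2 0 0 0 1'; python3 -c "
from h import *
go(60,225,55)
shot('top','t3');p=cv2.imread('pics/t3.png')[145:310,180:405];cv2.imwrite('pics/t3c.png',cv2.resize(p,None,fx=3.5,fy=3.5,interpolation=2))
shot('scene','s3');p=cv2.imread('pics/s3.png')[200:320,220:380];cv2.imwrite('pics/s3c.png',cv2.resize(p,None,fx=4.5,fy=4.5,interpolation=2));print(proj('scene',manip.get_obs()['tcp_pos']))"
```

```text
t: 6.13
tcp_pos: [0.6551, 0.2543, 0.1178]
ee_rot: [-0.32, -3.116, 0.006]
force: [-0.8, -1.3, -2.1]
grip_width: -0.0002
finger_force: 0.0
t 6.1333 yard [ 55.8 223. ] z 117.8 az_need -0.005 F [-0.8  -1.29 -2.07] tilt [-0.009 -0.003 -1.   ]
goal 60 225 55 -> [-0.024  0.012  0.314]
[315.86300958 289.72775477]
```

View pics/s3c.png

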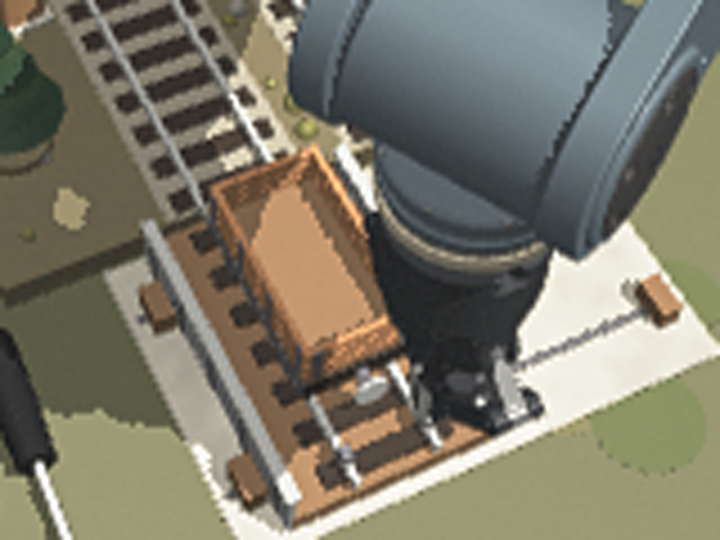

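The scene crop shows the far guard hard against both far stops ((155,300), (245,480)), the wagon still on the rails, and its rear buffer at (370,385). The fingers are behind it and clear. Now I go down.

```bash
python3 -m jog '-0.01 0 0.08 0 0 0 1; -0.02 0 0.18 0 0 0 1; -0.02 0 0.28 0 0 0 1; -0.02 0 0.31 0 0 0 1; -0.02 0 0.31 0 0 0 1; -0.02 0 0.31 0 0 0 1'; python3 -c "
from h import *
go(60,190,54)"
```

```text
t: 6.73
tcp_pos: [0.6622, 0.255, 0.0641]
ee_rot: [0.32, 3.124, 0.0]
force: [-0.1, -0.7, 0.9]
grip_width: -0.0001
finger_force: 0.0
t 6.7333 yard [ 62.6 225.1] z 64.1 az_need -0.003 F [-0.09 -0.7   0.92] tilt [ 0.001  0.    -1.   ]
goal 60 190 54 -> [ 0.013 -0.175  0.05 ]
```

```bash
python3 -m jog '0.01 0 0.03 0 0 0 1; 0.01 -0.02 0.045 0 0 0 1; 0.01 -0.04 0.045 0 0 0 1; 0.01 -0.06 0.045 0 0 0 1; 0.01 -0.08 0.045 0 0 0 1; 0.01 -0.1 0.045 0 0 0 1; 0.01 -0.12 0.045 0 0 0 1; 0.01 -0.12 0.045 0 0 0 1'; python3 -c "
from h import *
go(60,190,54)
shot('top','t4');p=cv2.imread('pics/t4.png')[145:310,180:405];cv2.imwrite('pics/t4c.png',cv2.resize(p,None,fx=3.5,fy=3.5,interpolation=2))
shot('scene','s4');p=cv2.imread('pics/s4.png')[200:320,220:380];cv2.imwrite('pics/s4c.png',cv2.resize(p,None,fx=4.5,fy=4.5,interpolation=2));print(proj('scene',manip.get_obs()['tcp_pos']))"
```

```text
t: 7.4
tcp_pos: [0.6551, 0.2309, 0.0545]
ee_rot: [0.321, 3.125, -0.0]
force: [0.4, 0.7, -0.5]
grip_width: 0.0
finger_force: 0.0
t 7.4 yard [ 60.5 200.1] z 54.5 az_need -0.005 F [ 0.36  0.72 -0.48] tilt [ 0. -0. -1.]
goal 60 190 54 -> [ 0.002 -0.05   0.002]
[307.20517676 295.96000727]
```

View pics/s4c.png

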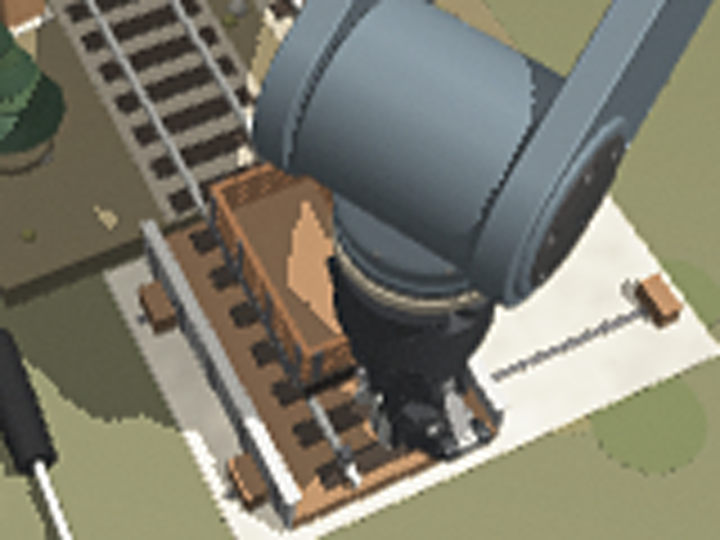

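The fingertip, at crop (395,435), is right behind the buffer and the wagon hasn't moved. I push along the track.

```bash
python3 -m jog '0 -0.02 0 0 0 0 1; 0 -0.04 0 0 0 0 1; 0 -0.06 0 0 0 0 1; 0 -0.08 0 0 0 0 1; 0 -0.1 0 0 0 0 1; 0 -0.12 0 0 0 0 1; 0 -0.14 0 0 0 0 1; 0 -0.16 0 0 0 0 1';python3 -m jog '0 -0.02 0 0 0 0 1; 0 -0.04 0 0 0 0 1; 0 -0.06 0 0 0 0 1; 0 -0.08 0 0 0 0 1; 0 -0.1 0 0 0 0 1; 0 -0.12 0 0 0 0 1; 0 -0.14 0 0 0 0 1; 0 -0.16 0 0 0 0 1'; python3 -c "
from h import *
go(60,10,54)
shot('top','t5');p=cv2.imread('pics/t5.png')[145:310,180:405];cv2.imwrite('pics/t5c.png',cv2.resize(p,None,fx=3.5,fy=3.5,interpolation=2))"
```

```text
t: 8.17
tcp_pos: [0.6485, 0.2001, 0.0543]
ee_rot: [-0.32, -3.125, -0.0]
force: [-1.0, 0.4, -0.9]
grip_width: 0.0005
finger_force: 0.3
t: 8.83
tcp_pos: [0.6421, 0.1687, 0.0543]
ee_rot: [0.32, 3.125, 0.0]
force: [-0.2, 1.5, 0.1]
grip_width: 0.0002
finger_force: 0.3
t 8.8333 yard [ 60.2 136.5] z 54.3 az_need -0.004 F [-0.17  1.5   0.14] tilt [ 0.  0. -1.]
goal 60 10 54 -> [-0.    -0.633  0.002]
```

View pics/t5c.png

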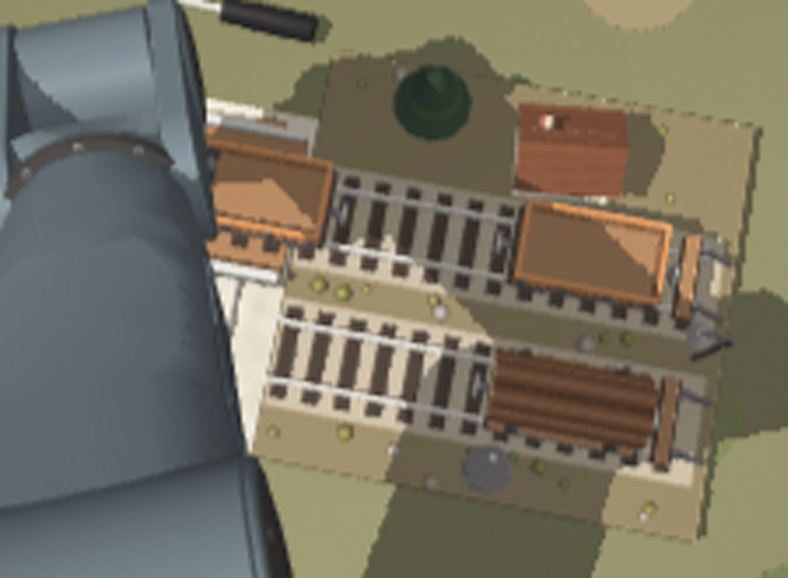

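The wagon is rolling onto the far siding, with its front edge at crop (332,165)-(322,246). The parked wagon's rear edge is at (530,201)-(518,279).

```bash
python3 -c "
from h import *
Y=np.load('Y.npy');f=lambda c:W2Y(Y,px('top',180+(c[0]+.5)/3.5-.5,145+(c[1]+.5)/3.5-.5,.092))
a=(f((332,165))+f((322,246)))/2;b=(f((530,201))+f((518,279)))/2;print(a,b,'to go',a[1]-b[1]-32)"
python3 -m jog '0 -0.02 0 0 0 0 1; 0 -0.04 0 0 0 0 1; 0 -0.06 0 0 0 0 1; 0 -0.08 0 0 0 0 1; 0 -0.1 0 0 0 0 1; 0 -0.12 0 0 0 0 1; 0 -0.14 0 0 0 0 1; 0 -0.16 0 0 0 0 1';python3 -m jog '0 -0.02 0 0 0 0 1; 0 -0.04 0 0 0 0 1; 0 -0.06 0 0 0 0 1; 0 -0.08 0 0 0 0 1; 0 -0.1 0 0 0 0 1; 0 -0.12 0 0 0 0 1; 0 -0.14 0 0 0 0 1; 0 -0.16 0 0 0 0 1'; python3 -c "
from h import *
go(60,10,54)"
```

```text
[ 55.84370056 -11.51289544] [  57.13996533 -172.24506025] to go 128.7321648072958
t: 9.55
tcp_pos: [0.6355, 0.1374, 0.0543]
ee_rot: [-0.32, -3.125, 0.0]
force: [0.5, 0.5, -0.5]
grip_width: 0.0003
finger_force: 0.3
t: 10.22
tcp_pos: [0.629, 0.1061, 0.0543]
ee_rot: [-0.32, -3.125, 0.0]
force: [-0.8, 0.9, -0.5]
grip_width: -0.0001
finger_force: 0.3
t 10.2167 yard [60.1 72.5] z 54.3 az_need -0.004 F [-0.77  0.86 -0.5 ] tilt [-0. -0. -1.]
goal 60 10 54 -> [-0.    -0.313  0.001]
```

```bash
python3 -m jog '0 -0.02 0 0 0 0 1; 0 -0.04 0 0 0 0 1; 0 -0.06 0 0 0 0 1; 0 -0.08 0 0 0 0 1; 0 -0.1 0 0 0 0 1; 0 -0.12 0 0 0 0 1; 0 -0.14 0 0 0 0 1; 0 -0.16 0 0 0 0 1';python3 -m jog '0 -0.02 0 0 0 0 1; 0 -0.04 0 0 0 0 1; 0 -0.06 0 0 0 0 1; 0 -0.08 0 0 0 0 1; 0 -0.1 0 0 0 0 1; 0 -0.1 0 0 0 0 1'; python3 -c "
from h import *
go(60,10,54)
shot('top','t6');p=cv2.imread('pics/t6.png')[185:260,290:390];cv2.imwrite('pics/t6c.png',cv2.resize(p,None,fx=8,fy=8,interpolation=2))
shot('scene','s6');p=cv2.imread('pics/s6.png')[130:280,180:340];cv2.imwrite('pics/s6c.png',cv2.resize(p,None,fx=4,fy=4,interpolation=2))"
```

```text
t: 10.88
tcp_pos: [0.6226, 0.0747, 0.0543]
ee_rot: [0.32, 3.125, 0.0]
force: [-0.4, 0.3, 0.5]
grip_width: -0.0
finger_force: 0.5
t: 11.38
tcp_pos: [0.6184, 0.0547, 0.0542]
ee_rot: [-0.321, -3.125, 0.0]
force: [0.3, 0.2, 0.2]
grip_width: 0.0002
finger_force: 0.0
t 11.3833 yard [60.  20.1] z 54.2 az_need -0.004 F [0.29 0.17 0.17] tilt [-0. -0. -1.]
goal 60 10 54 -> [-0.    -0.051  0.001]
```

View pics/t6c.png

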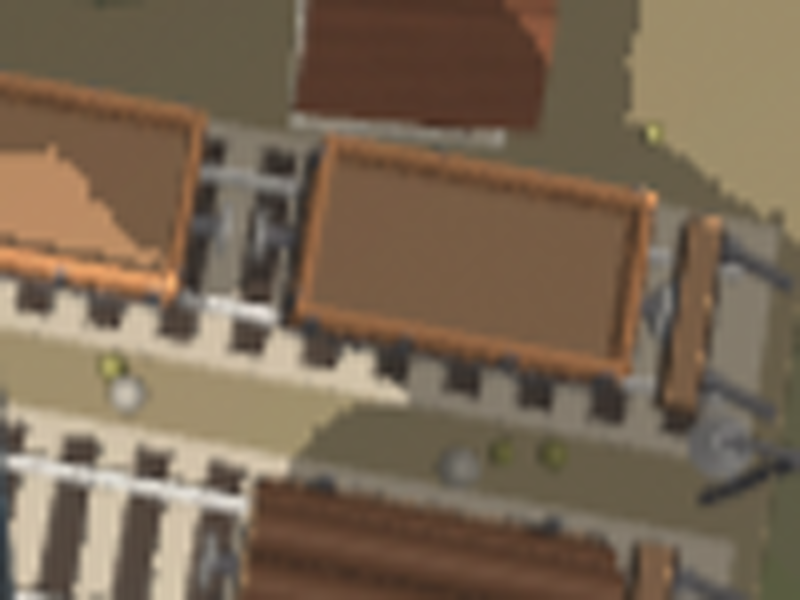

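The crop shows the buffers still apart: the rims are at (208,118) and (328,140), about 43 mm apart, so roughly 11 mm remain. That was my last permitted picture, so from here I measure the gap and the parked wagon's position numerically.

```bash
cat >> h.py <<'E'
def edges(p,Y):
    ys=np.arange(-130,-300,-.25);ys=np.arange(-310,-60,.25);xs=np.arange(38,78,1.)
    K,R,t=cam('top');X,Z=np.meshgrid(xs/1e3,ys/1e3)
    c,s=np.cos(Y[2]),np.sin(Y[2]);W=np.stack([Y[0]+c*X-s*Z,Y[1]+s*X+c*Z,0*X+.092],-1)
    q=(W@R.T+t)@K.T;u=(q[...,:2]/q[...,2:]).astype(np.float32)
    m=cv2.remap(p.astype(np.float32),u[...,0],u[...,1],cv2.INTER_LINEAR)
    f=cv2.GaussianBlur(((m[...,0]-m[...,2])/(m.sum(-1)+30)).mean(1).reshape(-1,1),(1,9),0).ravel()
    out=[]
    for lo,hi,sg in((-185,-160,-1),(-155,-110,1)):   # parked rear edge, wagon front edge: half-level crossings
        k=(ys>=lo)&(ys<=hi);g=np.clip(np.gradient(f[k])*sg,0,None);g[g<.4*g.max()]=0;out.append((g*ys[k]).sum()/g.sum())
    return np.array(out)
def meas():
    Y=np.load('Y.npy');e=np.mean([edges(manip.read_camera('top')[0],Y) for _ in range(2)],0)
    o=manip.get_obs();print('tcp y',W2Y(Y,o['tcp_pos'])[1].round(1),'parked,wagon edge',e.round(2),'gap-32',round(e[1]-e[0]-32,2))
E
python3 -c "
from h import *
Y=np.load('Y.npy')
for n in('t0','t5','t6'):print(n,edges(cv2.imread('pics/%s.png'%n)[:,:,::-1],Y))"
python3 -m jog '0 -0.01 0 0 0 0 1; 0 -0.02 0 0 0 0 1; 0 -0.03 0 0 0 0 1; 0 -0.03 0 0 0 0 1'; python3 -c "
from h import *
meas()"
```

```text
t0 [-166.37367111 -143.13073765]
t5 [-166.73197629 -149.65213059]
t6 [-166.73438017 -128.06083596]
t: 11.82
tcp_pos: [0.6173, 0.0493, 0.0542]
ee_rot: [-0.321, -3.125, 0.0]
force: [0.2, 0.2, -0.0]
grip_width: 0.0001
finger_force: 0.0
tcp y 14.8 parked,wagon edge [-166.74 -133.17] gap-32 1.57
```

```bash
for i in 1 2 3 4; do python3 -m jog '0 -0.005 0 0 0 0 1; 0 -0.005 0 0 0 0 1; 0 -0.005 0 0 0 0 1'|egrep '^force|finger_f'; python3 -c "
from h import *
meas()";done
```

```text
force: [-0.3, 0.7, -0.6]
finger_force: 0.1
tcp y 13.9 parked,wagon edge [-166.74 -133.49] gap-32 1.24
force: [-0.8, 0.4, 0.0]
finger_force: 0.1
tcp y 12.9 parked,wagon edge [-166.74 -134.24] gap-32 0.5
force: [-1.0, -0.1, -0.7]
finger_force: 0.1
tcp y 11.9 parked,wagon edge [-166.77 -135.16] gap-32 -0.4
force: [-1.1, 1.4, 0.0]
finger_force: 0.1
tcp y 10.9 parked,wagon edge [-166.74 -136.11] gap-32 -1.37
```

```bash
for i in 1 2 3; do python3 -m jog '0 -0.005 0 0 0 0 1; 0 -0.005 0 0 0 0 1; 0 -0.005 0 0 0 0 1'|egrep '^force|finger_f'; python3 -c "
from h import *
meas()";done
```

```text
force: [-0.1, 0.3, -0.7]
finger_force: 0.1
tcp y 9.9 parked,wagon edge [-166.73 -137.16] gap-32 -2.43
force: [-0.7, 1.2, -0.3]
finger_force: 0.2
tcp y 8.9 parked,wagon edge [-167.2 -138.1] gap-32 -2.89
force: [0.8, -0.1, 0.9]
finger_force: 0.3
tcp y 7.9 parked,wagon edge [-168.12 -138.95] gap-32 -2.83
```

The buffers are touching: the parked wagon's edge just began to move with ours, the gap has stopped changing and the finger force has risen. I back off.

```bash
python3 -m jog '0 0.01 0 0 0 0 1; 0 0.05 0 0 0 0 1; 0 0.12 0 0 0 0 1; 0 0.2 0 0 0 0 1; 0 0.2 -0.15 0 0 0 1; 0 0.2 -0.35 0 0 0 1; 0 0.2 -0.5 0 0 0 1; 0 0.2 -0.6 0 0 0 1'; python3 -m jog '0.1 0.1 -0.05 0 0 0 1; 0.25 0.25 -0.1 0 0 0 1; 0.4 0.4 -0.1 0 0 0 1; 0.55 0.5 -0.1 0 0 0 1; 0.7 0.6 -0.1 0 0 0 1; 0.85 0.7 -0.1 0 0 0 1; 1 0.8 -0.1 0 0 0 1; 1 0.8 -0.1 0 0 0 1'; python3 -c "
from h import *
meas()
d=np.load('pics/t0.npy');p,e=shot('top','t9')
Y=np.load('Y.npy')
# guard outer top edges & wagon rim via depth along yard lines
def hprof(y,xs):
    out=[]
    for x in xs:
        u=proj('top',Y2W(Y,x/1e3,y/1e3,.045)).round().astype(int);out.append(round(float(pd('top',*u,e[u[1],u[0]])[2])*1000))
    return out
print('x -30..150 at y115',hprof(115,range(-30,150,6)))
w=[]
for v in range(145,310):
  for u in range(180,405):
    P=pd('top',u,v,e[v,u]);q=W2Y(Y,P)
    if .085<P[2]<.099 and 15<q[0]<105 and -320<q[1]<220: w.append(q)
w=np.array(w);print('rims x',np.percentile(w[:,0],[1,99]),'y hist',np.histogram(w[:,1],np.arange(-320,60,10))[0])
print(manip.get_obs()['t'])
"
```

```text
t: 15.03
tcp_pos: [0.6252, 0.0839, 0.1778]
ee_rot: [0.318, 3.122, 0.001]
force: [-0.1, 0.4, -0.3]
grip_width: -0.0003
finger_force: 0.0
t: 15.7
tcp_pos: [0.4566, 0.2838, 0.1945]
ee_rot: [-0.313, -3.125, -0.001]
force: [-0.1, -0.3, 0.5]
grip_width: -0.0001
finger_force: 0.0
tcp y 210.0 parked,wagon edge [-167.56 -139.5 ] gap-32 -3.95
x -30..150 at y115 [-3, -1, 1, 2, 38, 48, 19, 21, 26, 26, 24, 24, 29, 25, 24, 25, 25, 27, 25, 37, 27, 19, 16, 25, 24, 47, 47, 2, 2, -4]Traceback (most recent call last):
  File "<string>", line 16, in <module>
    P=pd('top',u,v,e[v,u]);q=W2Y(Y,P)
  File "h.py", line 10, in pd
    K,R,t=cam(n);return R.T@(np.linalg.inv(K)@[u,v,1]*d-t)
          ~~~^^^
  File "h.py", line 4, in cam
    m=manip.camera_model(n);K=np.array(m['mtx']);R=cv2.Rodrigues(np.array(m['rvec'],float))[0];t=np.array(m['tvec'],float).ravel();return K,R,t
ValueError: time passes only in moves, steps and waits
```

```bash
python3 -c "
from station import manip
print(manip.hand_in())"
```

```text
the job is handed in; nothing more can be done
None
```

I handed the job in: the table is against its far end stops, and the plank wagon is on the far siding with its buffer touching its twin's; the parked wagon shifted about 1 mm towards its buffer stop at contact.

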